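Tip the insert crates and push the condemned one to the bin line

ROBOT

A 6-joint arm with a two-finger parallel gripper is mounted at the origin on the work surface. World frame = base frame: x ahead of the robot, y to its left, z up, the work surface at z = 0. Lengths are in mm, angles in rad, forces in N, time in s.
With the tool pointing down it reaches from about 275 to 750 mm from the base axis. Payload 10.2 kg.
Tool frame: the origin (TCP) lies between the finger pads; the fingertips stand 17 mm ahead of it and the grasp point (between the pads) lies 2 mm behind it (tips_ahead is the distance from the TCP to the fingertips, in mm); z points along the fingers, y is the line along which they close (so a half turn about z gives the same grasp; the last joint's range is limited). The gripper opens to 85 mm and grips with 20 to 120 N. Pads are 22 mm wide; open, the fingers measure 114 mm over their backs; the gripper's body (76 mm by 85 mm) begins 54 mm behind the grasp point. The pads swing forward as they close: fully open they stand 13 mm farther back than shut.
Start: joints at [1.123, 0.313, 1.498, -0, 1.331, -0.223], TCP at [117.041, 511.794, 248.294] pointing down, gripper open.
Joint ranges: [-2.94, 2.94], [-0.97, 2.17], [0.19, 2.56], [-1.23, 4.37], [0.02, 3.11], [-2.88, 2.88]. Speed limits (rad/s): [2.39, 2.39, 3.01, 3.14, 3.14, 3.14].

INTERFACE

Orientations are given as a unit quaternion [w, x, y, z].
In Python, from rig import sense, capture, finish_job, boxes_of, tips_ahead gives the robot as it stands.
- The arm moves only by the tool drive_tool, never from a script. Its argument "commands" is text: rows parted by semicolons, each of 7 numbers parted by spaces: the shift along the world's x, y, z in units of 0.1 m (1.0 is 0.1 m), then the turn, a rotation vector about the world's x, y, z in units of pi/4 rad (1.0 is pi/4 rad), then the opening in per cent of the stroke, from 0 (shut) to 100 (fully open). A call has 1 to 20 rows; each row shifts and turns the commanded pose from where the row before left it; what a row does not reach is not made up. A row lasts 1/12 s, in which the tool goes at most 41.7 mm and 7.16 degrees, less where a joint would pass 70% of its speed; a pose out of reach is approached as far as the arm can. A call with a number of a shift or a turn outside -1 to 1 is refused whole. A call with a gripper value outside its range is refused whole. The fingers move at their own pace and stop on an object; "force" is the grip in N (left out, the last holds). Time passes only in rows, so rows that do not move let the fingers close. It gives the time, the measured TCP pose, the force, the opening and the grip force at its end, in the units of the state.
- sense(): the state, without advancing time (a new reading comes with each control period).
- capture(name): name is "side" or "top" or "wrist"; returns a dict with "pixels" (480x640x3 uint8, blue, green, red), "fov_y" (degrees; the focal length in pixels is half the picture's height over the tangent of half this angle, whatever the lens; pixels are square), "cx", "cy" (the principal point, pixels), "k1" (the pictures are not rectified: a ray, as slopes to the right and down, at radius r is drawn at 1 + k1 r^2 times it, then the intrinsics apply), "position" and "attitude" of the camera in the world; the wrist camera has in their place "tool_from_camera" (4x4, takes a point from camera to tool coordinates, whose origin is the TCP and whose axes are the flange's). Camera axes: x right, y down, z forward; pixel columns grow to the right and rows downward; lengths in mm; the calibration is good to about 2 mm. A picture is of the moment at which its call begins: read the wrist's pose just before it. There is no depth.
- finish_job(): hands the job in; it is judged then, once.
Trained networks look in a picture, given as the dict that the camera call returned (one of the last four; its "shot" number tells which), for a name from the list of things; names that differ only in an ending like _2 or _b are one class to them, and where a whole thing is asked for, a point or a joint stands for the part that bears it (a point fixed in the world has none). Each returns a list of dicts, best first, with "confidence" (0 to 1); they miss things now and then, are a little off and sometimes report something else, mostly with a low value. They report only what shows in the picture. A call takes as long as a camera call. They do not tell look-alikes from the thing itself.
- boxes_of(picture, name): "position" ([column, row] in pixels, amid what is visible of it).
The state is a dict: "time_s": time; "joints": joint angles; "dq": joint speeds; "tau": joint torques, N m; "eef_pos": TCP position; "ee_rot": TCP orientation; "force": force on the tool from outside, world axes, zero at the start; "wrist_torque": the same for the moment, N m; "grip_width": opening from 0.0 (shut) to 1.0 (fully open); "grip_force": force on a finger pad.
Only numpy, scipy, OpenCV 4.12 (cv2) and the standard library are available. Lean on these libraries where they do the work, as an engineer would, in place of code of your own. Each camera call takes 0.05 s, during which the arm holds its last target. There are 200 camera calls.

TASK

One of the two light grey insert crates carries a condemned stamp (a ring with a cross in it) underneath. Using the fingertips only, tip both crates over towards the robot so that each lies on its side with its base facing the blue bin; then push the stamped one, still lying on its side, out towards the bin until the flat dark steel line on the bench runs under its middle. Leave the other crate lying well short of the line, do not lift either of them, and leave the other things on the bench alone.

Things in the scene. Friction and masses are not known exactly. Their poses are not given: they have to be found in the camera images.
- crate_a: light grey tube-insert crate, 62 mm along its x, 110 mm along y, 90 mm high, 0.4 kg; flat base; six open cells 45 mm deep on top (walls 4 mm). Starts upright, x away from the robot within 0.15 rad. Origin at its base centre, z to its open top. Pushed towards the robot high on its far face (70 to 85 mm up) it rolls over its near bottom edge; past 45 degrees it falls over, before that it falls back. Has the stamp.
- crate_b: light grey tube-insert crate, 62 mm along its x, 110 mm along y, 90 mm high, 0.4 kg; flat base; six open cells 45 mm deep on top (walls 4 mm). Starts upright, x away from the robot within 0.15 rad. Origin at its base centre, z to its open top. Pushed towards the robot high on its far face (70 to 85 mm up) it rolls over its near bottom edge; past 45 degrees it falls over, before that it falls back. Bare base.
- crate_a_mid (a point): centre of crate_a's outer block, 45 mm above its base along its z. A crate lying tipped towards the robot has its cells towards the robot and its base facing away from it, in view of the scene camera; which crate stands left and which right changes
- crate_b_mid (a point): centre of crate_b's outer block, 45 mm above its base along its z. Friction of the crates on the bench is about 0.6
- stamp (a point): centre of the black stamp, a 55 mm ring with a diagonal cross, flat on the base of the stamped crate; hidden while that crate stands upright
- line: flat dark steel strip let into the bench, 16 mm wide along its x, 620 mm long along its y, flush (things slide over it); it crosses in front of both crates on the side of the blue bin. Origin at its middle; its x points away from the robot, roughly along world x
- bucket: corroded aluminium centrifuge bucket, open cup 92 mm across the rim, 105 mm high, with two side pins; bystander, origin under its centre
- trunnion: cracked grey plastic trunnion ring lying flat, 108 mm across, 22 mm high, open in the middle; bystander, origin under its centre
- screwdriver: chrome torque screwdriver 170 mm long lying roughly along x between the two crates' lanes; bystander, origin under its middle
- stopper: green rubber stopper, 36 mm across, 28 mm high; bystander, origin under its centre
- collar: steel collar 70 mm across, 25 mm high; bystander, origin under its centre
- weight: brass balance weight 44 mm across, 60 mm high; bystander, origin under its centre
Things that resemble listed ones, but are neither listed nor needed, are in the scene too. What is shaped like the crate_a but purple is not meant.

How it is judged:
By the outcome, as a careful person would: the job done as asked, in the order asked, and still so for the second after the job is handed in, with the robot touching nothing.
It also fails if it takes over 64 s, if anything falls off the work surface, if the arm or the gripper's body presses on something with over 40 N, if the wrist force passes 120 N, or if a joint passes its speed limit or range.

## Working session

There is one attempt and no reset: what is moved stays moved. The work goes in short steps, Python scripts to look and compute and a tool call to move; the robot and the scene stay as the last step left them, time stands still between calls to the robot, and variables do not carry over. Pictures are saved under pics/ and viewed, at most 10 in all, crops included, and the job is handed in when it is done.

Besides the shell and the picture viewer there is one more tool, called after ">>>" as a command line: name --argument value ..., lists and objects as JSON in quotes. drive_tool: Moves the arm, as the interface text tells. Shifts and turns lie within -1 to 1; 1 stands for 0.1 m of shift or pi/4 rad of turn. Its arguments: {"type":"object","properties":{"commands":{"type":"string"},"force":{"type":"number"}},"required":["commands"]}

```bash
ls; mkdir -p pics
cat > h.py <<'E'
import numpy as np, cv2
from rig import *
from scipy.spatial.transform import Rotation as R
def rot(a):
    a=np.array(a,float)
    return a if a.shape==(3,3) else R.from_quat(a,scalar_first=True).as_matrix()
def K(p):
    f=240/np.tan(np.radians(p["fov_y"])/2); return f
def campose(p,s=None):
    if "position" in p: return rot(p["attitude"]),np.array(p["position"],float)
    T=np.array(p["tool_from_camera"]); Rt=rot(s["ee_rot"]); return Rt@T[:3,:3],Rt@T[:3,3]+np.array(s["eef_pos"])
def px2w(p,uv,z,s=None):
    Rc,t=campose(p,s); f=K(p)
    d=np.array([(uv[0]-p["cx"])/f,(uv[1]-p["cy"])/f]); u=d.copy()
    for _ in range(20): u=d/(1+p["k1"]*(u@u))
    r=Rc@np.array([*u,1]); return t+r*(z-t[2])/r[2]
def w2px(p,w,s=None):
    Rc,t=campose(p,s); c=Rc.T@(np.array(w,float)-t); u=c[:2]/c[2]; u=u*(1+p["k1"]*(u@u)); return u*K(p)+[p["cx"],p["cy"]]
E
python3 - <<'E'
from h import *
s=sense(); print({k:np.round(v,3) for k,v in s.items()}); 
for n in("top","side"):
    p=capture(n); cv2.imwrite(f"pics/{n}0.png",p["pixels"]); print(n,{k:v for k,v in p.items() if k!="pixels"})
    for o in("crate_a","bucket","trunnion","screwdriver","stopper","collar","weight","line"):
        for b in boxes_of(p,o): print(o,np.round(b["position"]),round(b["confidence"],2),np.round(px2w(p,b["position"],{"crate_a":90 if n=="top" else 45}.get(o,0))))
E
```

```text
pics
{'time_s': np.float64(0.0), 'joints': array([ 1.123,  0.313,  1.498,  0.   ,  1.331, -0.223]), 'dq': array([ 0.   , -0.001, -0.001, -0.   , -0.002,  0.   ]), 'tau': array([ 0.0000e+00, -4.1228e+01, -2.5974e+01, -0.0000e+00,  4.0000e-03,
        0.0000e+00]), 'eef_pos': array([116.914, 511.579, 247.739]), 'ee_rot': array([-0.   ,  0.112,  0.994, -0.001]), 'force': array([-0.289,  0.509,  0.379]), 'wrist_torque': array([ 0.02 ,  0.004, -0.   ]), 'grip_force': np.float64(0.0), 'grip_width': np.float64(1.003)}
top {'fov_y': 45.19968990601235, 'cx': 326.2549292075853, 'cy': 247.15084934759798, 'k1': 0.025514784352692717, 'position': array([ 385.67130112,   10.69911087, 1586.47385606]), 'attitude': array([-0.05401983,  0.71142017, -0.69880749,  0.05129604]), 'shot': 1}
crate_a [353. 170.] 0.94 [820. -50.  90.]
crate_a [268. 251.] 0.73 [599. 171.  90.]
crate_a [385. 249.] 0.72 [ 607. -136.   90.]
crate_a [483. 255.] 0.52 [ 597. -392.   90.]
bucket [192. 241.] 0.8 [634. 392.   0.]
bucket [385. 250.] 0.23 [ 620. -144.    0.]
trunnion [477. 253.] 0.61 [ 616. -399.    0.]
screwdriver [335.
[... 263 characters left out ...]
624. -144.    0.]
side {'fov_y': 50.15162330088976, 'cx': 316.82609362763577, 'cy': 237.84924430054747, 'k1': -0.04713622808359451, 'position': array([457.55904892, 732.91666467, 867.15289768]), 'attitude': array([ 0.04386074, -0.10142243,  0.92592118, -0.36119206]), 'shot': 2}
crate_a [306. 306.] 0.77 [612. 175.  45.]
crate_a [233. 212.] 0.68 [836. -43.  45.]
crate_a [337. 201.] 0.6 [ 610. -130.   45.]
bucket [272. 391.] 0.82 [636. 339.   0.]
screwdriver [355. 255.] 0.85 [546. -13.   0.]
stopper [410. 260.] 0.61 [423. -24.   0.]
collar [384. 413.] 0.95 [433. 338.   0.]
collar [272. 394.] 0.46 [634. 345.   0.]
weight [427. 161.] 0.64 [ 414. -379.   -0.]
line [280. 273.] 0.69 [696.  74.   0.]
```

View pics/top0.png

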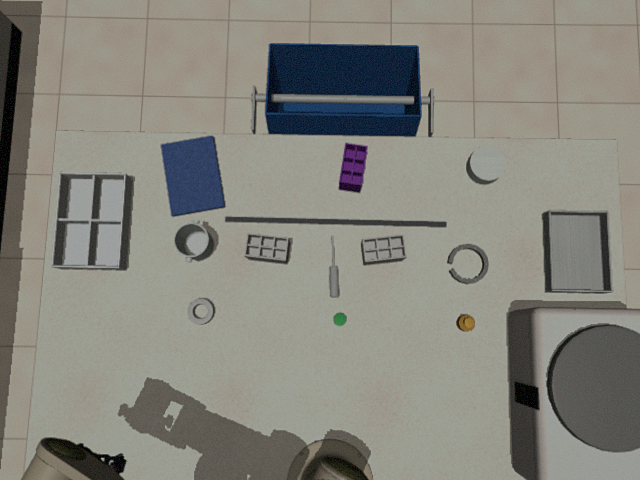

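View pics/side0.png

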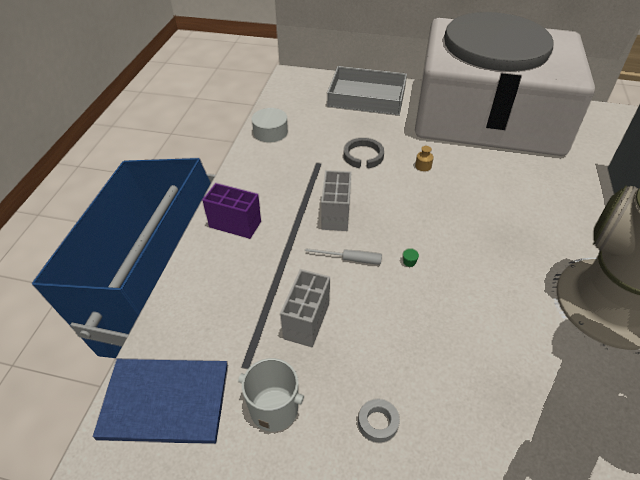

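Candidates for the grey crates are, in the top picture, the left crate at (268,249), the right crate at (385,249), the purple crate at (353,168) (not meant), the tray at (92,220) and the tray at (577,252). I choose the two six-cell grey ones. The line runs from (226,219) to (446,224). The bucket is at (193,241), the screwdriver at (335,268) and the stopper at (340,319). I'll check the choice in one close crop with the poses fitted.

Run:
```python
from h import *
p=capture("top"); im=p["pixels"]; g=cv2.cvtColor(im,cv2.COLOR_BGR2GRAY)
print(g[225:275:5,240:300:6]); 
S=4; x0,y0=225,205
crop=cv2.resize(im[y0:y0+105,x0:x0+195],None,fx=S,fy=S,interpolation=cv2.INTER_CUBIC)
lo=cv2.Canny(cv2.GaussianBlur(g,(0,0),0.8),40,100)
from scipy.optimize import minimize
dt=cv2.distanceTransform(255-lo,cv2.DIST_L2,5)
def pts(q,z):
    x,y,a=q; Rz=np.array([[np.cos(a),-np.sin(a)],[np.sin(a),np.cos(a)]])
    c=np.array([[31,55],[-31,55],[-31,-55],[31,-55],[31,55]])
    P=np.concatenate([np.linspace(c[i],c[i+1],25) for i in range(4)])
    return np.array([w2px(p,[*(Rz@v+[x,y]),z]) for v in P])
def cost(q):
    u=pts(q,90); return np.minimum(cv2.remap(dt,u[:,0].astype(np.float32),u[:,1].astype(np.float32),1),4).mean()
for x,y in((602,170),(604,-136)):
    b=min((minimize(cost,[x,y,a],method="Nelder-Mead",options=dict(initial_simplex=[[x,y,a],[x+8,y,a],[x,y+8,a],[x,y,a+.06]])) for a in(-.12,-.06,0,.06,.12)),key=lambda r:r.fun)
    print(np.round(b.x,3),b.fun)
    cv2.polylines(crop,[np.int32((pts(b.x,90)-[x0,y0]+.5)*S)],True,(0,0,255),1)
    cv2.polylines(crop,[np.int32((pts(b.x,0)-[x0,y0]+.5)*S)],True,(0,200,0),1)
for v in((226,217),(226,222),(446,221.5),(446,226.5)): print("line",np.round(px2w(p,v,0),1))
cv2.imwrite("pics/crop.png",crop)
```

```text
[[158 155 153 152 156 153 159 156 156 160]
 [153 152 152 154 156 153 157 158 156 156]
 [149 152  67 109 138 153 156 157 159 159]
 [151 146 144 143 127 147  58 108  65 160]
 [153 134 127 134 143 145 102 142  46 160]
 [152  87 150 151 151 133 102  64  40 158]
 [152 132 133 140 132 148 151 145  54 154]
 [154 154 117  83  50  49  62 101  70 151]
 [149 155 150 158 156 158 158 160 160 159]
 [153 147 154 148 158 161 156 153 156 157]]
[ 6.07184e+02  1.67176e+02 -1.21000e-01] 0.505859375
[ 6.02321e+02 -1.28368e+02  1.37000e-01] 0.45329102873802185
line [704.4 301.5   0. ]
line [690.1 300.9   0. ]
line [ 702.3 -314.5    0. ]
line [ 688.1 -314.3    0. ]
```

View pics/crop.png

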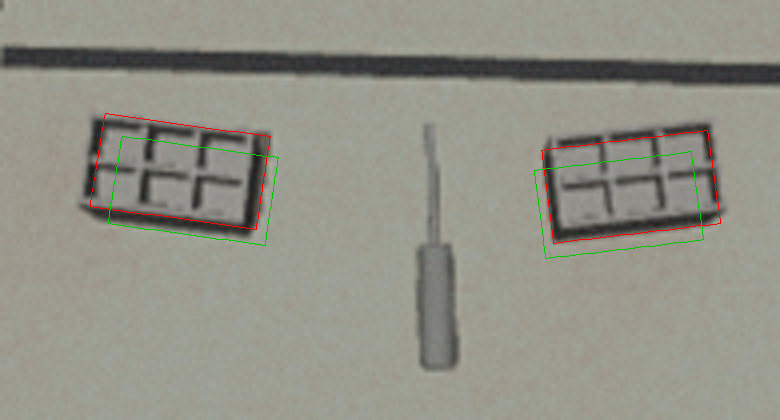

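The crop confirms two grey six-cell crates. The dark bands are their near and inner sides, so the red fit sits a few mm off. Corrected for that, the left crate is at about (608,174) with yaw -0.12, and the right one at about (609,-131) with yaw 0.135; the side view agrees. The line's centre is at x≈697.5 near y=170. I'll go above the far side of the left crate first.

>>> drive_tool --commands "0.27 -0.17 -0.04 0 0 0.0067 80; 0.27 -0.17 -0.04 0 0 0.0067 80; 0.27 -0.17 -0.04 0 0 0.0067 80; 0.27 -0.17 -0.04 0 0 0.0067 80; 0.27 -0.17 -0.04 0 0 0.0067 80; 0.27 -0.17 -0.04 0 0 0.0067 80; 0.27 -0.17 -0.04 0 0 0.0067 80; 0.27 -0.17 -0.04 0 0 0.0067 80; 0.27 -0.17 -0.04 0 0 0.0067 80; 0.27 -0.17 -0.04 0 0 0.0067 80; 0.27 -0.17 -0.04 0 0 0.0067 80; 0.27 -0.17 -0.04 0 0 0.0067 80; 0.27 -0.17 -0.04 0 0 0.0067 80; 0.27 -0.17 -0.04 0 0 0.0067 80; 0.27 -0.17 -0.04 0 0 0.0067 80; 0.27 -0.17 -0.04 0 0 0.0067 80; 0.27 -0.17 -0.04 0 0 0.0067 80; 0.27 -0.17 -0.04 0 0 0.0067 80; 0.27 -0.17 -0.04 0 0 0.0067 80; 0 0 0 0 0 0 80" --force 20

```text
time_s: 2.62
eef_pos: [633.2, 185.0, 170.5]
ee_rot: [-0.0, 0.064, 0.998, -0.001]
force: [-0.6, -0.4, -0.8]
grip_width: 0.8
grip_force: 0.0
```

Run:
```python
from h import *
s=sense(); print(s["time_s"],s["eef_pos"],s["ee_rot"],s["grip_width"],s["joints"]); print(tips_ahead() if callable(tips_ahead) else tips_ahead)
p=capture("wrist"); im=p["pixels"].copy()
for z,c in((90,(0,0,255)),(0,(0,200,0))):
    a=-.12; Rz=np.array([[np.cos(a),-np.sin(a)],[np.sin(a),np.cos(a)]])
    P=[w2px(p,[*(Rz@np.array(v)+[608,174]),z],s) for v in((31,55),(-31,55),(-31,-55),(31,-55))]; print(np.round(P))
    cv2.polylines(im,[np.int32(P)],True,c,1)
cv2.imwrite("pics/w1.png",im)
```

```text
2.6167 [633.18307948 184.95117274 170.47139149] [-1.71705454e-04  6.42940381e-02  9.97930833e-01 -5.46793277e-04] 0.8003653410795587 [ 1.07330858e-01  6.73580559e-01  1.14572307e+00 -1.05099829e-03
  1.32281434e+00 -1.33453038e+00]
17.0
[[384. 267.]
 [389. 164.]
 [196. 167.]
 [206. 268.]]
[[365. 229.]
 [367. 156.]
 [232. 157.]
 [237. 230.]]
```

View pics/w1.png

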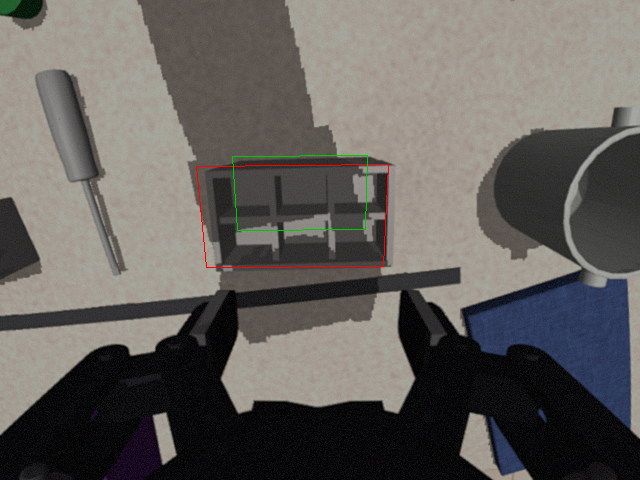

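The wrist view shows the left crate at (202..393, 165..269), matching my outline to within about 3 mm in y, so I take (608.5,177). Its far edge is clear, and the bucket is well to the right at (600,200). Next I move past the far face and descend.

>>> drive_tool --commands "0.17 -0.075 0 0 0 0.005 80; 0.16 -0.075 0 0 0 0.005 80; 0 0 -0.2 0 0 0 80; 0 0 -0.2 0 0 0 80; 0 0 -0.2 0 0 0 80; 0 0 -0.21 0 0 0 80; 0 0 0 0 0 0 80; 0 0 0 0 0 0 80"

```text
time_s: 3.33
eef_pos: [662.4, 174.3, 91.1]
ee_rot: [-0.001, 0.058, 0.998, -0.0]
force: [0.9, 0.7, 1.1]
grip_width: 0.805
grip_force: 0.0
```

Run:
```python
from h import *
p=capture("side"); im=p["pixels"]
cv2.imwrite("pics/s1.png",cv2.resize(im[200:400,160:440],None,fx=2.5,fy=2.5,interpolation=cv2.INTER_CUBIC))
```

```text
(no output)
```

View pics/s1.png

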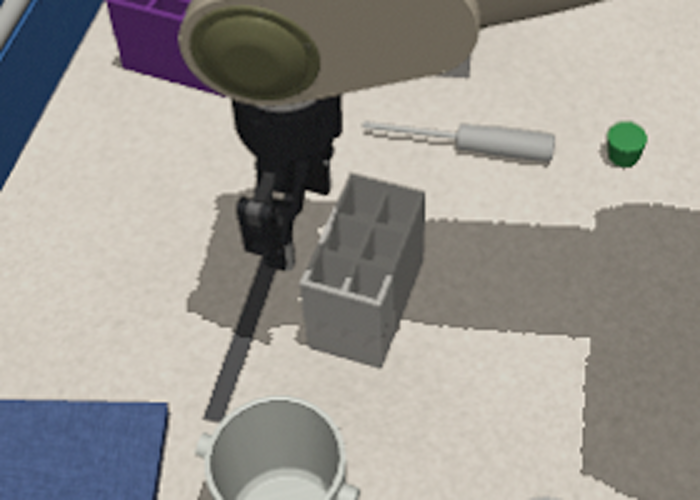

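The fingertips stand just beyond the far face, at crop pixel (283,262), and below the crate's rim. I'll approach to contact slowly.

>>> drive_tool --commands "-0.03 0.004 0 0 0 0 80; -0.03 0.004 0 0 0 0 80; -0.03 0.004 0 0 0 0 80; -0.03 0.004 0 0 0 0 80; -0.03 0.004 0.005 0 0 0 80; -0.03 0.004 0.01 0 0 0 80; -0.03 0.004 0.01 0 0 0 80"

```text
time_s: 3.97
eef_pos: [642.2, 176.5, 94.5]
ee_rot: [0.001, 0.058, 0.998, 0.0]
force: [2.6, -0.8, 2.9]
grip_width: 0.803
grip_force: 1.5
```

Run:
```python
from h import *
s=sense(); print(s["eef_pos"],s["force"])
p=capture("wrist"); cv2.imwrite("pics/w2.png",p["pixels"])
p=capture("side"); im=p["pixels"]
cv2.imwrite("pics/s2.png",cv2.resize(im[200:400,160:440],None,fx=2.5,fy=2.5,interpolation=cv2.INTER_CUBIC))
```

```text
[642.18804578 176.52785789  94.53151295] [ 2.59955976 -0.76930105  2.92210317]
```

View pics/s2.png

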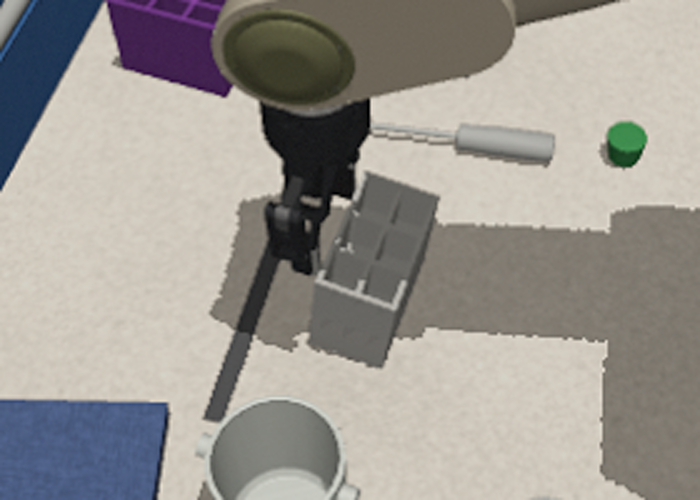

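Contact is made and the crate tilts cleanly: its near bottom edge is unmoved at (382,365) and the top is leaning. I'll carry on along the arc.

>>> drive_tool --commands "-0.04 0.005 0.015 0 0 0 80; -0.04 0.005 0.015 0 0 0 80; -0.04 0.005 0.015 0 0 0 80; -0.04 0.005 0.01 0 0 0 80; -0.04 0.005 0.01 0 0 0 80; -0.04 0.005 0.01 0 0 0 80; -0.04 0.005 0.01 0 0 0 80; -0.04 0.005 0.005 0 0 0 80; -0.04 0.005 0.005 0 0 0 80; -0.04 0.005 0 0 0 0 80; -0.04 0.005 0 0 0 0 80; -0.04 0.005 0 0 0 0 80; -0.04 0.005 0 0 0 0 80; -0.04 0.005 0 0 0 0 80; -0.04 0.005 0 0 0 0 80; -0.04 0.005 0 0 0 0 80; -0.04 0.005 0 0 0 0 80; -0.04 0.005 0 0 0 0 80; 0 0 0 0 0 0 80; 0 0 0 0 0 0 80"

```text
time_s: 5.73
eef_pos: [570.0, 185.6, 103.4]
ee_rot: [0.0, 0.058, 0.998, 0.0]
force: [-0.1, 0.8, 0.3]
grip_width: 0.803
grip_force: 0.0
```

Run:
```python
from h import *
s=sense(); print(s["eef_pos"],s["force"])
p=capture("wrist"); cv2.imwrite("pics/w3.png",p["pixels"])
p=capture("side"); im=p["pixels"]
cv2.imwrite("pics/s3.png",cv2.resize(im[180:400,160:480],None,fx=2.4,fy=2.4,interpolation=cv2.INTER_CUBIC))
```

```text
[569.97078616 185.64214671 103.39237795] [-0.05770723  0.78642537  0.25405579]
```

View pics/s3.png

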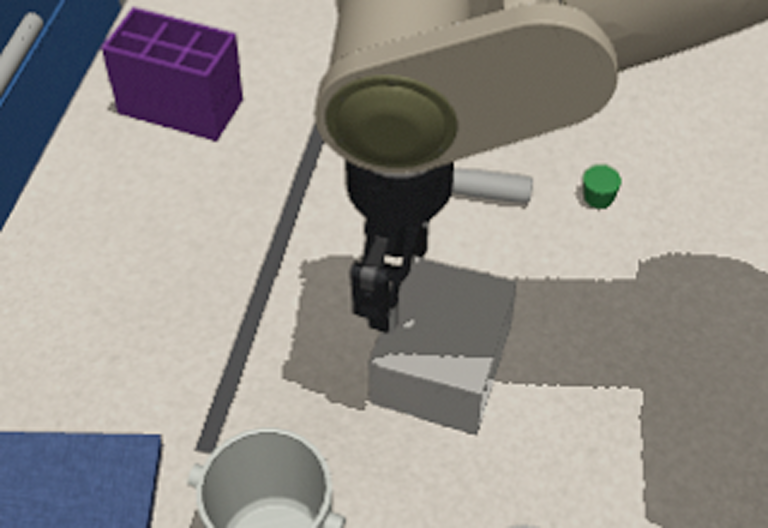

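The left crate lies on its side at crop (440,350), base towards the bin. The arm lifts clear and goes to the right crate.

>>> drive_tool --commands "0.05 0 0.36 0 0 0 80; 0.05 0 0.36 0 0 0 80; 0.06 -0.25 0 0 0 0.026 80; 0.06 -0.25 0 0 0 0.026 80; 0.06 -0.25 0 0 0 0.026 80; 0.06 -0.25 0 0 0 0.026 80; 0.06 -0.25 0 0 0 0.026 80; 0.06 -0.25 0 0 0 0.026 80; 0.06 -0.25 0 0 0 0.026 80; 0.06 -0.25 0 0 0 0.026 80; 0.06 -0.25 0 0 0 0.026 80; 0.06 -0.25 0 0 0 0.026 80; 0.06 -0.25 0 0 0 0.026 80; 0.06 -0.25 0 0 0 0.026 80; 0 -0.1 0 0 0 0.01 80; 0 0 0 0 0 0 80; 0 0 0 0 0 0 80"

```text
time_s: 7.25
eef_pos: [651.9, -124.0, 175.1]
ee_rot: [-0.0, -0.067, 0.998, 0.0]
force: [-0.5, 0.2, 1.4]
grip_width: 0.8
grip_force: 0.0
```

Run:
```python
from h import *
s=sense(); print(s["time_s"],s["eef_pos"],s["ee_rot"])
p=capture("wrist"); im=p["pixels"].copy()
for x,y,c in((609,-134.5,(0,0,255)),):
    a=.135; Rz=np.array([[np.cos(a),-np.sin(a)],[np.sin(a),np.cos(a)]])
    P=[w2px(p,[*(Rz@np.array(v)+[x,y]),90],s) for v in((31,55),(-31,55),(-31,-55),(31,-55))]; print(np.round(P))
    cv2.polylines(im,[np.int32(P)],True,c,1)
q=capture("side"); 
for b in boxes_of(q,"stamp"): print(b)
t=capture("top"); cv2.imwrite("pics/t_.png",t["pixels"]); cv2.imwrite("pics/sd_.png",q["pixels"])
big=lambda i,f:cv2.resize(i,None,fx=f,fy=f,interpolation=cv2.INTER_CUBIC)
A=im[100:330,110:510]
B=big(q["pixels"][230:380,230:430],2)
cv2.imwrite("pics/m4.png",np.vstack([big(A,1)[:,:400],B]))
```

```text
7.25 [ 651.85516101 -123.97824435  175.07062851] [-1.93864960e-04 -6.74730320e-02  9.97721041e-01  2.78061973e-04]
[[399. 233.]
 [405. 129.]
 [212. 129.]
 [220. 234.]]
{'position': [333.5, 200.3], 'confidence': 0.95}
{'position': [234.4, 207.2], 'confidence': 0.66}
```

View pics/m4.png

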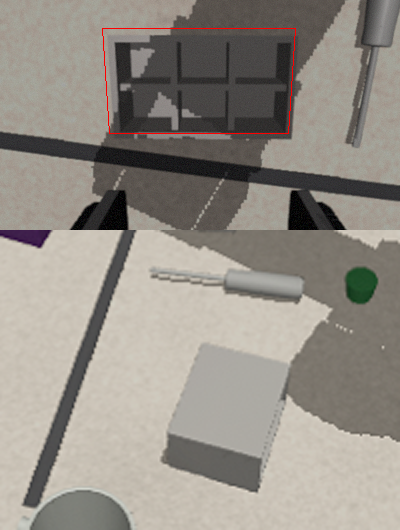

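The right crate's rim fits my outline with x about 2 mm farther out, so I take (611,-134.5), yaw 0.135. The left crate lies flat at montage (225,410). I descend behind the right one and approach it the same way.

>>> drive_tool --commands "0.14 -0.03 0 0 0 0 80; 0 0 -0.2 0 0 0 80; 0 0 -0.2 0 0 0 80; 0 0 -0.2 0 0 0 80; 0 0 -0.23 0 0 0 80; 0 0 0 0 0 0 80; -0.03 -0.004 0 0 0 0 80; -0.03 -0.004 0 0 0 0 80; -0.03 -0.004 0 0 0 0 80; -0.03 -0.004 0 0 0 0 80; -0.03 -0.004 0.005 0 0 0 80; -0.03 -0.004 0.01 0 0 0 80; -0.03 -0.004 0.01 0 0 0 80"

```text
time_s: 8.53
eef_pos: [645.2, -130.3, 95.7]
ee_rot: [0.001, -0.068, 0.998, -0.0]
force: [2.8, -0.1, 2.6]
grip_width: 0.802
grip_force: 1.3
```

Run:
```python
from h import *
s=sense(); p=capture("wrist"); Rc,t=campose(p,s); print(np.round(t),np.round(Rc[:,2],2)); print(np.round(p["tool_from_camera"],2), s["joints"])
```

```text
[ 574. -140.  220.] [ 0.28  0.04 -0.96]
[[  -0.     -0.96   -0.28   71.15]
 [   1.     -0.      0.      0.32]
 [  -0.     -0.28    0.96 -124.65]
 [   0.      0.      0.      1.  ]] [-3.77040015e-01  7.41895894e-01  1.22926858e+00  2.98109269e-04
  1.16866615e+00 -2.08372331e+00]
```

Forces match the left crate's, so it is tilting. I follow the same arc.

>>> drive_tool --commands "-0.04 -0.005 0.015 0 0 0 80; -0.04 -0.005 0.015 0 0 0 80; -0.04 -0.005 0.015 0 0 0 80; -0.04 -0.005 0.01 0 0 0 80; -0.04 -0.005 0.01 0 0 0 80; -0.04 -0.005 0.01 0 0 0 80; -0.04 -0.005 0.01 0 0 0 80; -0.04 -0.005 0.005 0 0 0 80; -0.04 -0.005 0.005 0 0 0 80; -0.04 -0.005 0 0 0 0 80; -0.04 -0.005 0 0 0 0 80; -0.04 -0.005 0 0 0 0 80; -0.04 -0.005 0 0 0 0 80; -0.04 -0.005 0 0 0 0 80; -0.04 -0.005 0 0 0 0 80; -0.04 -0.005 0 0 0 0 80; -0.04 -0.005 0 0 0 0 80; -0.04 -0.005 0 0 0 0 80; 0 0 0 0 0 0 80; 0 0 0 0 0 0 80"

```text
time_s: 10.25
eef_pos: [572.9, -139.3, 104.4]
ee_rot: [0.0, -0.068, 0.998, -0.0]
force: [0.9, -0.4, 0.5]
grip_width: 0.796
grip_force: 0.0
```

Both should be down. I turn the wrist camera round to the bin side (half a turn) to see the bases.

>>> drive_tool --commands "0.03 0 0.3 0 0 0 80; 0.03 0 0.3 0 0 0 80; 0.03 0.05 0.3 0 0 -0.15 80; 0.06 0.09 0 0 0 -0.155 80; 0.06 0.09 0 0 0 -0.155 80; 0.06 0.09 0 0 0 -0.155 80; 0.06 0.09 0 0 0 -0.155 80; 0.06 0.09 0 0 0 -0.155 80; 0.06 0.09 0 0 0 -0.155 80; 0.06 0.09 0 0 0 -0.155 80; 0.06 0.09 0 0 0 -0.155 80; 0.06 0.09 0 0 0 -0.155 80; 0.06 0.09 0 0 0 -0.155 80; 0.06 0.09 0 0 0 -0.155 80; 0.06 0.09 0 0 0 -0.155 80; 0.06 0.09 0 0 0 -0.155 80; 0.06 0.09 0 0 0 -0.155 80; 0.06 0.09 0 0 0 -0.155 80; 0.06 0.09 0 0 0 -0.155 80; 0 0.09 0 0 0 -0.155 80"

```text
time_s: 11.92
eef_pos: [678.8, 19.3, 193.9]
ee_rot: [0.0, 0.857, 0.516, 0.0]
force: [0.6, 0.1, 0.2]
grip_width: 0.801
grip_force: 0.0
```

>>> drive_tool --commands "0 0 0 0 0 -0.155 80; 0 0 0 0 0 -0.155 80; 0 0 0 0 0 -0.155 80; 0 0 0 0 0 -0.155 80; 0 0 0 0 0 -0.155 80; 0 0 0 0 0 -0.155 80; 0 0 0 0 0 -0.155 80; 0 0 0 0 0 -0.15 80; 0 0 0 0 0 0 80; 0 0 0 0 0 0 80"

```text
time_s: 12.75
eef_pos: [678.1, 18.9, 194.2]
ee_rot: [-0.0, 0.998, 0.062, -0.0]
force: [-0.0, 0.5, -0.3]
grip_width: 0.8
grip_force: 0.0
```

Run:
```python
from h import *
s=sense(); print(s["time_s"],s["eef_pos"],s["ee_rot"],s["joints"])
p=capture("wrist"); cv2.imwrite("pics/w5.png",p["pixels"])
for n in("stamp","crate_a"):
    for b in boxes_of(p,n): print(n,b["confidence"],np.round(b["position"]),np.round(px2w(p,b["position"],31,s)))
```

```text
12.75 [678.11723154  18.89290973 194.20961178] [-1.64002606e-05  9.98081259e-01  6.19176912e-02 -9.86472926e-06] [-1.44445214e-01  7.00226802e-01  1.03726781e+00  2.84552810e-05
  1.40412408e+00  1.30243175e+00]
stamp 0.82 [443.  55.] [818. -58.  31.]
stamp 0.79 [486. 353.] [ 571. -156.   31.]
crate_a 0.95 [109. 322.] [560. 202.  31.]
crate_a 0.93 [442.  53.] [820. -57.  31.]
crate_a 0.72 [489. 352.] [ 573. -159.   31.]
```

View pics/w5.png

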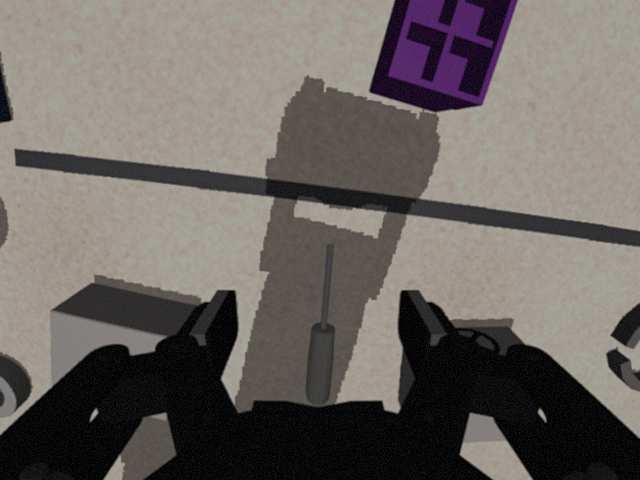

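In the wrist view the ring arc shows on the right crate's base at (475,340). The left crate's base, at (125,300), is bare. So the right crate is the stamped one (crate_a); the purple crate's own hit at (443,55) is ignored. I move to the robot's side of the right crate.

>>> drive_tool --commands "-0.19 -0.145 0 0 0 0 80; -0.19 -0.145 0 0 0 0 80; -0.19 -0.145 0 0 0 0 80; -0.19 -0.145 0 0 0 0 80; -0.19 -0.145 0 0 0 0 80; -0.19 -0.145 0 0 0 0 80; -0.19 -0.145 0 0 0 0 80; -0.19 -0.145 0 0 0 0 80; -0.19 -0.145 0 0 0 0 80; -0.19 -0.145 0 0 0 0 80; -0.19 -0.145 0 0 0 0 80; -0.19 -0.145 0 0 0 0 80; 0 0 0 0 0 0 80; 0 0 0 0 0 0 80"

```text
time_s: 14.07
eef_pos: [449.8, -155.8, 194.7]
ee_rot: [0.0, 0.998, 0.06, 0.0]
force: [-0.8, 0.5, 0.2]
grip_width: 0.797
grip_force: 0.0
```

Run:
```python
from h import *
s=sense(); print(s["time_s"],s["eef_pos"],s["ee_rot"],s["joints"])
for n in("top","side"):
    p=capture(n); cv2.imwrite(f"pics/{n}6.png",p["pixels"])
    for b in boxes_of(p,"crate_a"): print(n,round(b["confidence"],2),np.round(b["position"]),np.round(px2w(p,b["position"],62 if n=="top" else 40)))
p=capture("top"); print(np.round([w2px(p,(535.7-45,-145,z)) for z in(0,62)]),np.round([w2px(p,(580,-139,z)) for z in(0,62)]))
g=cv2.cvtColor(p["pixels"],cv2.COLOR_BGR2GRAY); print(g[235:300:1,[375,388,400]].T.tolist())
```

```text
14.0667 [ 449.76771374 -155.75731064  194.65668475] [1.71374325e-04 9.98203886e-01 5.99070995e-02 3.34276673e-04] [-5.80284624e-01  2.57052724e-01  1.71975881e+00  1.35569670e-04
  1.16404022e+00  8.70572123e-01]
top 0.75 [352. 169.] [830. -48.  62.]
top 0.66 [380. 272.] [ 549. -125.   62.]
top 0.56 [264. 279.] [527. 181.  62.]
side 0.85 [368. 207.] [ 536. -129.   40.]
side 0.75 [344. 323.] [533. 195.  40.]
side 0.68 [356. 256.] [540.  23.  40.]
side 0.62 [232. 212.] [840. -46.  40.]
[[385. 296.]
 [387. 295.]] [[383. 264.]
 [385. 261.]]
[[162, 164, 161, 161, 156, 159, 160, 159, 160, 158, 157, 159, 157, 159, 160, 157, 158, 156, 155, 158, 162, 162, 158, 157, 156, 157, 157, 157, 149, 147, 153, 151, 152, 149, 151, 151, 152, 154, 150, 154, 153, 155, 154, 157, 154, 133, 86, 78, 82, 81, 80, 82, 79, 79, 84, 83, 87, 89, 83, 85, 85, 90, 87, 92, 98], [156, 162, 159, 157, 159, 159, 158, 159, 159, 158, 158, 158, 155, 154, 155, 159, 158, 160, 157, 154, 158, 160, 159, 159, 160, 137, 112, 152, 150, 153, 131, 91, 79, 80, 83, 82, 84, 79, 84, 78, 57, 32, 36, 38, 42, 51, 50, 52, 44, 57, 72, 108, 125, 125, 122, 127, 122, 121, 124, 124, 121, 117, 120, 121, 126], [159, 159, 161, 160, 159, 160, 158, 156, 158, 161, 158, 160, 162, 160, 164, 161, 161, 159, 156, 159, 160, 155, 160, 142, 113, 135, 150, 153, 152, 146, 149, 144, 123, 69, 70, 85, 93, 100, 99, 109, 110, 109, 111, 113, 122, 121, 122, 115, 104, 68, 85, 100, 126, 131, 134, 135, 137, 141, 144, 144, 144, 144, 141, 143, 138]]
```

The top view shows the base edge where predicted (row 261), so the crate lies at about (536,-145). I descend behind it and start the push.

>>> drive_tool --commands "0 0 -0.3 0 0 0 80; 0 0 -0.3 0 0 0 80; 0 0 -0.3 0 0 0 80; 0 0 -0.3 0 0 0 80; 0 0 -0.3 0 0 0 80; 0 0 0 0 0 0.01 80; 0.08 0.011 0 0 0 0 80; 0.08 0.011 0 0 0 0 80; 0.04 0.005 0 0 0 0 80; 0.03 0.004 0 0 0 0 80; 0.03 0.004 0 0 0 0 80; 0.03 0.004 0 0 0 0 80; 0.03 0.004 0 0 0 0 80; 0.03 0.004 0 0 0 0 80; 0.04 0.005 0 0 0 0 80; 0.04 0.005 0 0 0 0 80; 0.04 0.005 0 0 0 0 80; 0 0 0 0 0 0 80"

```text
time_s: 15.82
eef_pos: [497.3, -149.0, 44.5]
ee_rot: [0.0, 0.998, 0.064, -0.0]
force: [-0.2, 0.1, 0.4]
grip_width: 0.801
grip_force: 0.0
```

Run:
```python
from h import *
p=capture("top"); cv2.imwrite("pics/top7.png",p["pixels"])
q=cv2.imread("pics/top6.png"); g=cv2.cvtColor(p["pixels"],cv2.COLOR_BGR2GRAY); g0=cv2.cvtColor(q,cv2.COLOR_BGR2GRAY)
for c in(366,372,378,388,400): print(c,g[245:275,c].tolist(),"\n   ",g0[245:275,c].tolist())
for b in boxes_of(p,"crate_a"): print(round(b["confidence"],2),np.round(b["position"]),np.round(px2w(p,b["position"],62)))
```

```text
366 [161, 155, 160, 165, 161, 162, 158, 155, 160, 165, 164, 147, 119, 148, 156, 157, 155, 152, 158, 154, 157, 155, 158, 161, 159, 163, 158, 155, 155, 132] 
    [158, 155, 157, 160, 162, 157, 156, 158, 161, 161, 160, 161, 159, 157, 160, 161, 165, 146, 122, 143, 152, 153, 158, 158, 158, 159, 153, 151, 149, 132]
372 [165, 161, 159, 159, 157, 157, 159, 157, 162, 163, 140, 113, 152, 151, 155, 151, 150, 157, 153, 152, 148, 132, 92, 77, 80, 69, 58, 48, 40, 36] 
    [163, 161, 161, 156, 159, 160, 160, 157, 161, 160, 157, 157, 159, 162, 159, 156, 161, 142, 122, 150, 150, 153, 151, 154, 153, 153, 155, 154, 154, 154]
378 [160, 161, 158, 163, 159, 159, 158, 151, 154, 157, 153, 148, 151, 151, 129, 85, 63, 45, 35, 39, 41, 50, 58, 60, 59, 67, 85, 97, 104, 111] 
    [161, 160, 161, 157, 158, 156, 155, 153, 154, 156, 161, 159, 159, 161, 163, 163, 141, 118, 158, 153, 149, 151, 149, 153, 151, 151, 152, 153, 153, 155]
388 [161, 159, 159, 153, 157, 159, 159, 157, 159, 140, 115, 72, 78, 90, 97, 104, 104, 103, 104, 105, 113, 103, 97, 93, 79, 80, 101, 119, 132, 140] 
    [157, 160, 158, 156, 155, 156, 161, 156, 155, 157, 157, 158, 161, 159, 158, 142, 110, 155, 150, 153, 149, 121, 88, 82, 85, 81, 85, 88, 85, 86]
400 [162, 163, 160, 161, 164, 165, 162, 140, 115, 151, 151, 149, 151, 149, 149, 151, 152, 153, 141, 110, 75, 84, 90, 100, 105, 109, 110, 115, 120, 120] 
    [161, 160, 162, 162, 163, 161, 164, 161, 158, 157, 160, 159, 159, 143, 107, 138, 147, 150, 146, 149, 148, 153, 139, 94, 76, 86, 96, 102, 96, 107]
0.89 [262. 276.] [533. 186.  62.]
0.89 [355. 169.] [831. -55.  62.]
0.67 [376. 262.] [ 578. -114.   62.]
0.18 [339. 321.] [420. -19.  62.]
```

The base edge has moved evenly by 6 rows (about 16 mm), so the crate is sliding square with its middle at about x=552. I keep pushing and stop a little short for a check.

>>> drive_tool --commands "0.03 0.004 0 0 0 0 80; 0.05 0.007 0 0 0 0 80; 0.07 0.009 0 0 0 0 80; 0.08 0.011 0 0 0 0 80; 0.08 0.011 0 0 0 0 80; 0.08 0.011 0 0 0 0 80; 0.08 0.011 0 0 0 0 80; 0.08 0.011 0 0 0 0 80; 0.08 0.011 0 0 0 0 80; 0.08 0.011 0 0 0 0 80; 0.08 0.011 0 0 0 0 80; 0.08 0.011 0 0 0 0 80; 0.08 0.011 0 0 0 0 80; 0.08 0.011 0 0 0 0 80; 0.08 0.011 0 0 0 0 80; 0.07 0.009 0 0 0 0 80; 0.05 0.007 0 0 0 0 80; 0.03 0.004 0 0 0 0 80; 0 0 0 0 0 0 80; 0 0 0 0 0 0 80"

```text
time_s: 17.58
eef_pos: [623.3, -131.7, 44.2]
ee_rot: [0.0, 0.998, 0.064, 0.0]
force: [-0.6, 0.1, 0.5]
grip_width: 0.804
grip_force: 0.0
```

Run:
```python
from h import *
p=capture("top"); cv2.imwrite("pics/top8.png",p["pixels"])
g=cv2.GaussianBlur(cv2.cvtColor(p["pixels"],cv2.COLOR_BGR2GRAY),(0,0),.6)
for c in range(352,405,5):
    col=g[190:235,c].astype(int); r=190+int(np.argmax(col<146)); print(c,r,np.round(px2w(p,(c,r),62),1),col[r-192:r-180].tolist() )
for n in("crate_a","line"):
  for b in boxes_of(p,n): print(n,round(b["confidence"],2),np.round(b["position"]),np.round(px2w(p,b["position"],62)))
```

```text
352 190 [772.6 -48.3  62. ] []
357 190 [772.8 -61.9  62. ] []
362 210 [717.7 -76.   62. ] [163, 154, 144, 148, 148, 147, 147, 149, 151, 151, 152, 151]
367 210 [717.9 -89.4  62. ] [163, 153, 134, 114, 85, 66, 54, 48, 50, 55, 60, 70]
372 206 [ 729.2 -102.9   62. ] [164, 161, 143, 101, 69, 70, 84, 93, 104, 114, 117, 118]
377 202 [ 740.4 -116.3   62. ] [164, 157, 129, 94, 86, 95, 103, 108, 111, 116, 115, 116]
382 204 [ 735.1 -129.8   62. ] [166, 161, 142, 118, 111, 103, 105, 108, 105, 107, 111, 115]
387 207 [ 727.1 -143.3   62. ] [164, 159, 143, 115, 91, 91, 98, 104, 110, 114, 117, 119]
392 207 [ 727.3 -156.8   62. ] [163, 153, 142, 144, 146, 124, 91, 87, 95, 104, 108, 113]
397 207 [ 727.5 -170.3   62. ] [158, 149, 144, 144, 145, 148, 144, 126, 97, 87, 94, 103]
402 214 [ 708.5 -183.8   62. ] [162, 160, 143, 109, 89, 94, 102, 106, 111, 116, 119, 121]
crate_a 0.83 [266. 278.] [529. 178.  62.]
crate_a 0.82 [352. 167.] [837. -46.  62.]
crate_a 0.7 [364. 216.] [700. -81.  62.]
line 0.88 [300. 221.] [686.  92.  62.]
```

The crate's top base edge reads (717.7,-76) to (727.3,-157). That puts its middle at about x=678, which agrees with the tool pose plus 55 mm. The line is at x=696 there, so 18 mm remain.

>>> drive_tool --commands "0.03 0.004 0 0 0 0 80; 0.04 0.005 0 0 0 0 80; 0.04 0.005 0 0 0 0 80; 0.04 0.005 0 0 0 0 80; 0.03 0.004 0 0 0 0 80; 0 0 0 0 0 0 80; 0 0 0 0 0 0 80; -0.1 -0.013 0 0 0 0 80; -0.2 -0.027 0 0 0 0 80; -0.3 -0.04 0 0 0 0 80; 0 0 0.3 0 0 0 80; 0 0 0.35 0 0 0 80; 0 0 0.35 0 0 0 80; -0.3 0.1 0.3 0 0 0 80; -0.35 0.1 0.1 0 0 0 80; -0.35 0.1 0 0 0 0 80; -0.35 0.1 0 0 0 0 80; 0 0 0 0 0 0 80; 0 0 0 0 0 0 80"

```text
time_s: 19.32
eef_pos: [446.7, -97.6, 183.5]
ee_rot: [0.0, 0.998, 0.064, 0.001]
force: [0.9, -0.3, 0.8]
grip_width: 0.798
grip_force: 0.0
```

Run:
```python
from h import *
s=sense(); print(s["time_s"],s["eef_pos"])
p=capture("top"); q=capture("side"); im=p["pixels"].copy()
a=.128; Rz=np.array([[np.cos(a),-np.sin(a)],[np.sin(a),np.cos(a)]])
S=4;x0,y0=330,170
big=lambda i,f:cv2.resize(i,None,fx=f,fy=f,interpolation=cv2.INTER_CUBIC)
A=big(im[y0:y0+75,x0:x0+90],S)
B=big(q["pixels"][120:360,190:450],1.4)
def ov(img,cam,o,f):
    P=[w2px(cam,[*(Rz@np.array(v)+[696,-122]),62]) for v in((45,55),(-45,55),(-45,-55),(45,-55))]
    cv2.polylines(img,[np.int32((np.array(P)-o+.5)*f)],True,(0,0,255),1)
A2=A.copy(); ov(A2,p,[x0,y0],S); ov(B,q,[190,120],1.4)
M=np.zeros((600+40,760,3),np.uint8); M[:300,:360]=A; M[300:600,:360]=A2; M[:336,380:744]=B
C=big(im[230:310,200:430],1.6); M[345:345+C.shape[0],380:380+C.shape[1]]=C
cv2.imwrite("pics/fin.png",M[:600])
```

```text
19.3167 [446.68588071 -97.61464276 183.54858901]
```

View pics/fin.png

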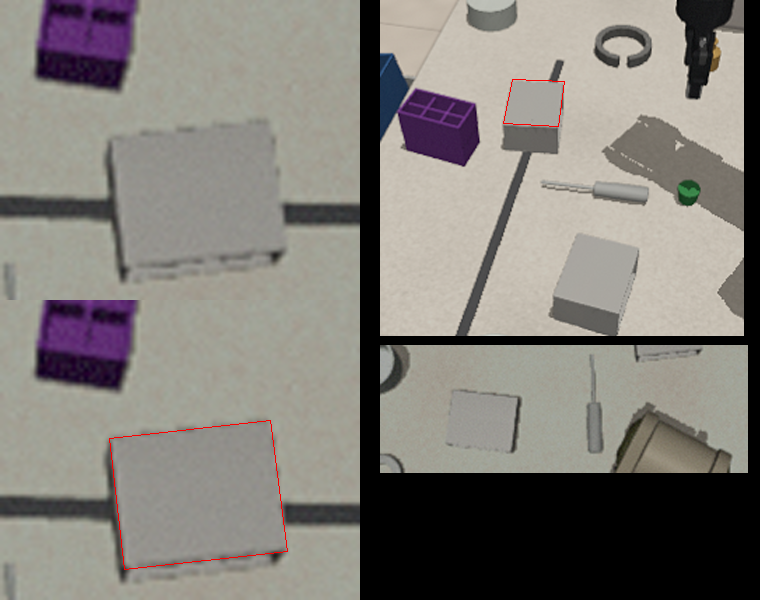

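The last view shows the stamped crate flat on its side, with my (696,-122) outline matching it in both cameras and the line emerging at mid-side, (105,210) to (290,213). The other crate lies well short of the line, the bystanders are untouched, and the arm is clear. I hand the job in.

```bash
python3 -c "
from rig import *
print(finish_job())"
```

```text
the job is handed in; nothing more can be done
None
```

Both crates are tipped towards the robot with their bases facing the bin, the stamped right-hand one is pushed out so the line runs under its middle (within about 2 mm), the other lies well short, and the job was handed in at about 19 s.

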